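Stand the slumped cookbook back in its row

TASK

The red cookbook has slumped over the marble bookend. Tip it up gently, never letting it drop back, and stand it upright on its bottom edge in its place next to the green one, roughly in line with the others, and close the row up with the bookend so that bread bin, books and bookend stand snugly together with no gaps. Do not knock the other books over, and leave everything else on the counter alone.

Things in the scene. Friction and masses are not known exactly. Their poses are not given: they have to be found in the camera images.
- red_book: Rigid red hardback, about 0.4 kg, 145 mm wide (x; spine at -x), 26 thick (y), 200 tall (z). Origin: centre of its bottom. At first it leans 31 degrees above the counter, head away from the bin: +y cover on the bookend's near top edge, bottom corner (y +13, z 0) on the counter 25 to 65 mm out from its place. Head's lower corner (y +13, z 200) is 104 mm up, 20 mm beyond the bookend, free below.
- bookend: Loose marble block with a brass band and a cork sole, about 0.55 kg, 66 mm (x) by 36 mm (y, along the row) by 70 mm high. Origin: centre of its underside. It slides on the counter when pushed and can be taken across its 66 mm width.
- bread_bin: White bread bin, wooden lid, 296 (x) by 200 (y) by 180 mm high, bar handle to 203 mm; fixed, its pose varies. Origin: centre of its underside. Its +y face (y +100 mm) is the fixed end of the row, which runs along its +y axis at its x = 0: blue book, green book, place of the red book, bookend. Closed up, the bookend's origin is at y = 204 mm in this frame.
- green_book: Green hardback standing loose in the row, the second from the bread bin, about 0.34 kg, 145 mm (x) by 28 mm thick (y) by 195 mm tall. Origin: centre of its bottom. It may stand a few mm apart from its neighbour, slides when pushed, and can bear the red book leaning on it (which, being thin, easily rocks past upright).
- blue_book: Blue hardback standing loose next to the bread bin, about 0.38 kg, 150 mm (x) by 32 mm thick (y) by 205 mm tall. Origin: centre of its bottom. It may stand a few mm off the bin and slides when pushed.
- mug: Blue ceramic mug, 84 mm across, 95 mm high. Origin: centre of its underside. Bystander.
- pepper_mill: Dark turned wooden pepper mill, 58 mm across, 181 mm high. Origin: centre of its underside. Bystander.
- spice_jar: Amber glass spice jar with a dark cap, 52 mm across, 95 mm high. Origin: centre of its underside. Bystander.
- tea_tin: Round tin with a brown label, 80 mm across, 110 mm high. Origin: centre of its underside. Bystander.
- egg_timer: White kitchen timer, 72 mm across, 67 mm high. Origin: centre of its underside. Bystander.
- fruit_bowl: White bowl, empty, 170 mm across, 65 mm high. Origin: centre of its underside. Bystander.
Not all that is in view belongs to the job. What is shaped like the bookend but purple is not meant.

How it is judged (in metres and radians):
At the end, for the whole second after the job is handed in: All three books and the bookend stand upright (within 4 degrees) and at rest on the counter, in line (books within 30 mm and 6 degrees, bookend 40 mm and 9 degrees), red between green and bookend, and the row closed up against the bin with at most 8 mm of gaps in total (angle between each of red_book, green_book, blue_book, bookend's own z axis and vertical below 0.07 rad and angle between the y axis of each of red_book, green_book, blue_book and the y axis of bread_bin, either way round below 0.1 rad and x of red_book in the frame of bread_bin between -0.03 and 0.03 m and x of green_book in the frame of bread_bin between -0.03 and 0.03 m and x of blue_book in the frame of bread_bin between -0.03 and 0.03 m and angle between the y axis of bookend and the y axis of bread_bin, either way round below 0.15 rad and x of bookend in the frame of bread_bin between -0.04 and 0.04 m and y of bookend in the frame of bread_bin below 0.212 m and y of red_book in the frame of bread_bin above 0.165 m and height (world z) of each of red_book, bookend below 0.006 m and linear speed of each of red_book, green_book, blue_book, bookend below 0.02 m/s); the robot touches nothing.
It fails at once if the red book drops or is flung (turns faster than 2.5 rad/s) (angular speed of red_book above 2.5 rad/s).
It fails at once if the green or the blue book is knocked over (leans more than 20 degrees) (angle between any of green_book, blue_book's own z axis and vertical above 0.35 rad).
It fails at once if another thing on the counter is moved by more than 30 mm or tipped over (distance of any of mug, pepper_mill, spice_jar, tea_tin, egg_timer, fruit_bowl from where it was at the start of the episode above 0.03 m or angle between any of mug, pepper_mill, spice_jar, tea_tin, egg_timer, fruit_bowl's own z axis and vertical above 0.4 rad).
It also fails if it takes over 64 s, if anything falls off the work surface, if the arm or the gripper's body presses on something with over 40 N, if the wrist force passes 120 N, or if a joint passes its speed limit or range.

ROBOT

A 6-joint arm with a two-finger parallel gripper is mounted at the origin on the work surface. World frame = base frame: x ahead of the robot, y to its left, z up, the work surface at z = 0. Lengths are in m, angles in degrees, forces in N, time in s.
With the tool pointing down it reaches from about 0.375 to 0.9 m from the base axis. Payload 3.1 kg.
Tool frame: the origin (TCP) lies between the finger pads; the fingertips stand 11 mm ahead of it and the grasp point (between the pads) lies 8 mm behind it; z points along the fingers, y is the line along which they close (so a half turn about z gives the same grasp; the last joint's range is limited). The gripper opens to 87 mm and grips with 3 to 60 N. Pads are 19 mm wide; open, the fingers measure 117 mm over their backs; the gripper's body (75 mm by 190 mm) begins 51 mm behind the grasp point.
Start: joints at [56.522, 30.224, 82.088, -0, 67.689, -10.227], TCP at [0.247, 0.574, 0.234] pointing down, gripper open.
Joint ranges: [-176.69, 176.69], [-43.24, 126.21], [12.49, 139.97], [-82, 262], [0, 151.66], [-163.58, 163.58]. Speed limits (degrees/s): [159.86, 159.86, 180, 180, 180, 180].

INTERFACE

Orientations are given as a 3x3 rotation matrix whose columns are the frame's x, y, z axes.
In Python, from rig import bot, viewer, workorder, models gives the robot as it stands.
- The arm moves only by the shell command python3 -m jog 'ROWS'. ROWS is JSON, a list of rows, each a list of 7 numbers: the opening, from 0 (shut) to 1 (fully open), then the shift along the tool's x, y, z in m, then the turn, a rotation vector about the tool's x, y, z in degrees. In form: [[claw, x, y, z, ax, ay, az], ...]. A call has 1 to 20 rows; each row is the pose to reach, as a shift and turn from the pose commanded when the call began, along the tool's axes at that moment; what a row does not reach only later rows make up. A row lasts 1/8 s, in which the tool goes at most 62.5 mm and 10.7 degrees, less where a joint would pass 70% of its speed; a pose out of reach is approached as far as the arm can. A call with a gripper value outside its range is refused whole. The fingers move at their own pace and stop on an object; the grip force is fixed at half the most. Time passes only in rows, so rows that repeat a pose let the fingers close. It gives the time, the measured TCP pose, the force, the opening and the grip force at its end, in the units of the state.
- bot.read_state(): the state, without advancing time (a new reading comes with each control period).
- viewer.capture(name): name is "scene" or "top" or "wrist"; returns (picture, depth): 480x640x3 uint8, blue, green, red; 480x640 float32, m along the optical axis (not along the pixel's ray), 0 where there is no reading.
- viewer.camera_info(name): a dict with "fx", "fy", "cx", "cy" (pixels), "world_to_cam" (4x4, takes a point from world to camera coordinates). Camera axes: x right, y down, z forward; pixel columns grow to the right and rows downward; lengths in m; the calibration is good to about 2 mm. The wrist camera is an equidistant fisheye: a pixel r from the principal point sees the ray r / f radians off the axis. A picture is of the moment at which its call begins: read the wrist's pose just before it. camera_info takes no time and is no camera call; for the wrist camera it gives the pose at the moment of the call.
- workorder.hand_in(): hands the job in; it is judged then, once.
Trained networks look in the newest picture that a camera, given by its name, has taken for a name from the list of things; names that differ only in an ending like _2 or _b are one class to them, and where a whole thing is asked for, a point or a joint stands for the part that bears it (a point fixed in the world has none). Each returns a list of dicts, best first, with "p" (0 to 1); they miss things now and then, are a little off and sometimes report something else, mostly with a low value. They report only what shows in the picture. A call takes as long as a camera call. They do not tell look-alikes from the thing itself.
- models.outline_of(camera, thing): "mask" (480x640 bool, what is visible of it).
- models.tip_of(camera, thing): "xyz" ([x, y, z] in m, in world coordinates, good to about 4 mm: a listed point, or the origin of a listed thing).
The state is a dict: "time_s": time; "joint_positions": joint angles; "qvel": joint speeds; "tau": joint torques, N m; "position": TCP position; "tcp_rot": TCP orientation; "force": force on the tool from outside, world axes, zero at the start; "moment": the same for the moment, N m; "opening": opening from 0.0 (shut) to 1.0 (fully open); "grasp_force": force on a finger pad.
Only numpy, scipy, OpenCV 4.12 (cv2) and the standard library are available. Lean on these libraries where they do the work, as an engineer would, in place of code of your own. Each camera call takes 0.05 s, during which the arm holds its last target. There are 200 camera calls.

## Working session

There is one attempt and no reset: what is moved stays moved. The work goes in short steps, Python scripts to look and compute and a shell command to move; the robot and the scene stay as the last step left them, time stands still between calls to the robot, and variables do not carry over. Pictures are saved under pics/ and viewed, at most 10 in all, crops included, and the job is handed in when it is done.

```bash
ls; mkdir -p pics; cat > h.py <<'E'
import numpy as np, cv2
from rig import bot, viewer, workorder, models
np.set_printoptions(precision=4,suppress=True)
def pts(cam,d,mask=None):
    i=viewer.camera_info(cam)
    v,u=np.nonzero((d>0)&(mask if mask is not None else True))
    z=d[v,u]
    c=np.c_[(u-i['cx'])/i['fx']*z,(v-i['cy'])/i['fy']*z,z]
    T=np.linalg.inv(np.array(i['world_to_cam']))
    return c@T[:3,:3].T+T[:3,3],u,v
E
python3 - <<'E'
from h import *
s=bot.read_state(); print(s['position'],np.array(s['tcp_rot']),s['opening'])
out=[]
for c in ['scene','top']:
    im,d=viewer.capture(c); cv2.imwrite(f'pics/{c}0.png',im); np.save(f'{c}0.npy',d)
    for t in ['red_book','bookend','bread_bin','green_book','blue_book','mug','pepper_mill','spice_jar','tea_tin','egg_timer','fruit_bowl']:
        print(c,t,[(np.array(r['xyz']).round(3).tolist(),round(r['p'],2)) for r in models.tip_of(c,t)][:3])
E
```

```text
pics
[0.2463 0.5737 0.2326] [[-0.9188  0.3947 -0.0012]
 [ 0.3947  0.9188 -0.0018]
 [ 0.0004 -0.0021 -1.    ]] 1.0009191350027347
scene red_book [([0.558, -0.122, 0.008], 0.86)]
scene bookend [([0.637, 0.158, 0.002], 0.77), ([0.406, 0.004, -0.0], 0.77), ([0.564, 0.017, 0.002], 0.73)]
scene bread_bin [([0.575, -0.375, -0.0], 0.87)]
scene green_book [([0.566, -0.212, -0.001], 0.98)]
scene blue_book []
scene mug [([0.765, -0.166, 0.002], 0.94)]
scene pepper_mill [([0.763, 0.131, 0.001], 0.91), ([0.576, -0.376, 0.002], 0.37)]
scene spice_jar [([0.765, -0.164, 0.004], 0.56)]
scene tea_tin [([0.763, 0.006, 0.0], 0.92), ([0.763, -0.163, 0.002], 0.53)]
scene egg_timer [([0.466, 0.342, -0.003], 0.73)]
scene fruit_bowl [([0.466, 0.345, -0.004], 0.68), ([0.611, 0.339, -0.001], 0.66)]
top red_book [([0.556, -0.124, 0.015], 0.71)]
top bookend [([0.377, 0.113, 0.002], 0.68), ([0.404, 0.0, -0.0], 0.63), ([0.636, 0.157, 0.001], 0.56)]
top bread_bin []
top green_book [([0.567, -0.215, 0.005], 0.96)]
top blue_book []
top mug [([0.767, -0.166, 0.001], 0.65)]
top pepper_mill [([0.764, 0.13, -0.002], 0.65)]
top spice_jar [([0.461, 0.203, -0.0], 0.91)]
top tea_tin [([0.759, 0.01, -0.0], 0.86)]
top egg_timer [([0.465, 0.345, 0.0], 0.59), ([0.568, -0.212, 0.006], 0.58)]
top fruit_bowl [([0.569, -0.212, 0.001], 0.67), ([0.617, 0.334, -0.001], 0.62)]
```

View pics/scene0.png

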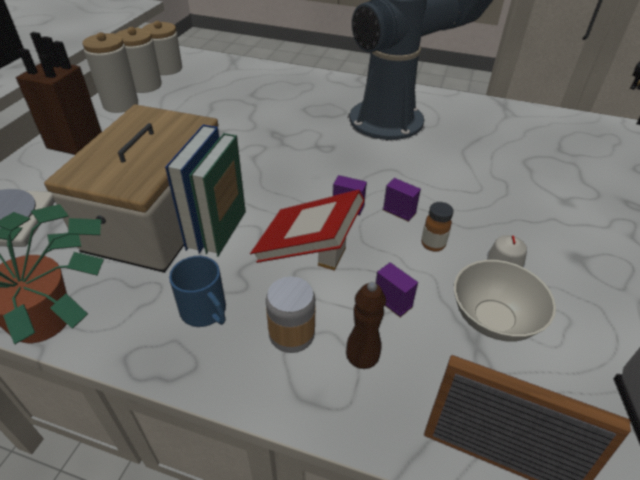

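View pics/top0.png

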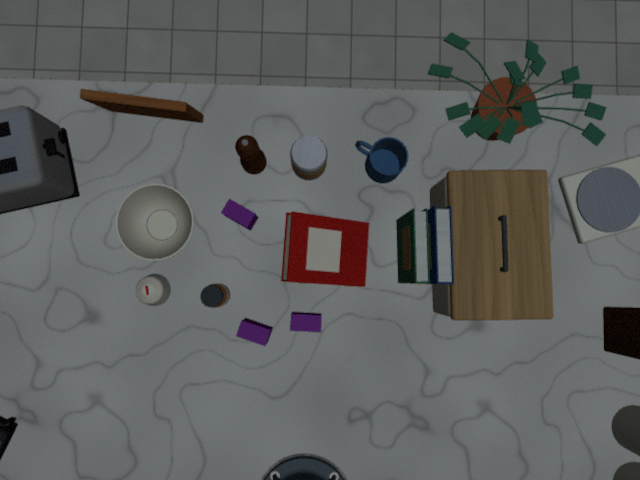

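The picture shows the red book (scene 310,225) leaning on a block that is only just visible at (331,257). Candidates for the bookend are purple (349,190), purple (402,199), purple (396,289) and the pale block with a brown edge at (331,257). Only the last is marble and brass and sits under the red book, so it's the one meant. I'll confirm it in a crop and measure.

```bash
cat > m.py <<'E'
from h import *
im=cv2.imread('pics/scene0.png'); cv2.imwrite('pics/crop0.png',cv2.resize(im[170:290,230:390],None,fx=4,fy=4,interpolation=2))
for c in ['scene','top']:
    im=cv2.imread(f'pics/{c}0.png'); d=np.load(f'{c}0.npy'); P,u,v=pts(c,d); col=im[v,u].astype(int)
    B,G,R=col.T
    # red cover plane
    m=(R>120)&(G<60)&(B<60)&(P[:,2]>0.02)&(abs(P[:,0]-.56)<.12)&(abs(P[:,1]+.05)<.2)
    Q=P[m]
    for _ in range(4):
        c0=np.median(Q,0); n=np.linalg.svd(Q-Q.mean(0),full_matrices=False)[2][2]; n*=np.sign(n[2]); Q=Q[abs((Q-Q.mean(0))@n)<.004]
    print(c,'red plane n',n,'elev',90-np.degrees(np.arccos(n[2])),len(Q),Q.mean(0),'min',Q.min(0),'max',Q.max(0))
    h=np.cross(n,[1,0,0]); h/=np.linalg.norm(h); h*=np.sign(h[2])
    for ax,nm in ((h,'h'),(np.cross(h,n),'x')):
        s=Q@ax; print(nm,ax,np.percentile(s,[.3,99.7]))
        i=np.argsort(s); k=max(20,len(s)//200); print(' end pts',Q[i[:k]].mean(0),Q[i[-k:]].mean(0))
    # bin lid
    m=(abs(P[:,2]-.178)<.006)&(P[:,1]<-.26)&(P[:,1]>-.55)&(abs(P[:,0]-.57)<.2)&(R>B+15)
    Q=P[m]; r=cv2.minAreaRect(Q[:,:2].astype(np.float32)); print('lid',r,len(Q),np.median(Q[:,2]))
    for nm,z0 in (('green',.195),('blue',.205)):
        m=(abs(P[:,2]-z0)<.004)&(P[:,1]<-.18)&(P[:,1]>-.285)&(abs(P[:,0]-.57)<.11)
        Q=P[m]; print(nm,cv2.minAreaRect(Q[:,:2].astype(np.float32)),len(Q))
    # bookend
    m=(P[:,2]>.006)&(P[:,2]<.085)&(abs(P[:,0]-.564)<.06)&(P[:,1]>-.03)&(P[:,1]<.06)&~((R>100)&(G<60))
    Q=P[m]; print('bookend',len(Q),Q.min(0) if len(Q) else '',Q.max(0) if len(Q) else '')
    for t in ['bookend']:
        for r in models.outline_of(c,t)[:5]:
            q,uu,vv=pts(c,d,r['mask']); print(' mask',round(r['p'],2),uu.mean().round(),vv.mean().round(),len(q),np.percentile(q,[2,50,98],axis=0).ravel())
E
python3 m.py
```

```text
scene red plane n [-0.0265 -0.5196  0.854 ] elev 58.64682097745737 429 [0.5776 0.0111 0.1079] min [ 0.4908 -0.1264  0.0218] max [0.6314 0.0379 0.1238]
h [-0.      0.8543  0.5198] [-0.0956  0.0956]
 end pts [ 0.5386 -0.0818  0.0501] [0.5371 0.0361 0.1219]
x [ 0.9996 -0.0138  0.0226] [0.4941 0.6309]
 end pts [ 0.5055 -0.04    0.0745] [ 0.6266 -0.0036  0.1007]
lid ((0.5778934955596924, -0.3754507601261139), (0.2978370189666748, 0.1999560445547104), 2.0243167877197266) 8530 0.1784682656573967
green ((0.5701948404312134, -0.23670685291290283), (0.15180054306983948, 0.07187782973051071), 2.189072608947754) 660
blue ((0.570266842842102, -0.2573806941509247), (0.1516786515712738, 0.034916553646326065), 2.486032724380493) 450
bookend 428 [ 0.5143 -0.03    0.006 ] [0.6091 0.0346 0.085 ]
 mask 0.72 348.0 185.0 505 [ 0.3864 -0.0286  0.0383  0.4135  0.0001  0.0676  0.4258  0.0364  0.0711]
 mask 0.7 396.0 288.0 1392 [0.6189 0.1226 0.0042 0.6523 0.1596 0.0586 0.6697 0.1896 0.0709]
 mask 0.64 401.0 199.0 1194 [ 0.3626  0.0795 -0.0012  0.3953  0.1158  0.046   0.4089  0.1492  0.07  ]
 mask 0.63 331.0 257.0 410 [ 0.5413 -0.0025  0.0014  0.5982  0.0235  0.0231  0.6009  0.0342  0.0497]
  return _methods._mean(a, axis=axis, dtype=dtype,
  ret = um.true_divide(
m.py:10: RuntimeWarning: Mean of empty slice.
  c0=np.median(Q,0); n=np.linalg.svd(Q-Q.mean(0),full_matrices=False)[2][2]; n*=np.sign(n[2]); Q=Q[abs((Q-Q.mean(0))@n)<.004]
Traceback (most recent call last):
  File "m.py", line 10, in <module>
    c0=np.median(Q,0); n=np.linalg.svd(Q-Q.mean(0),full_matrices=False)[2][2]; n*=np.sign(n[2]); Q=Q[abs((Q-Q.mean(0))@n)<.004]
                         ~~~~~~~~~~~~~~~~~~~~~~~~~~~~~~~~~~~~~~~~~~~~~~~~~^^^
IndexError: index 2 is out of bounds for axis 0 with size 0
```

View pics/crop0.png

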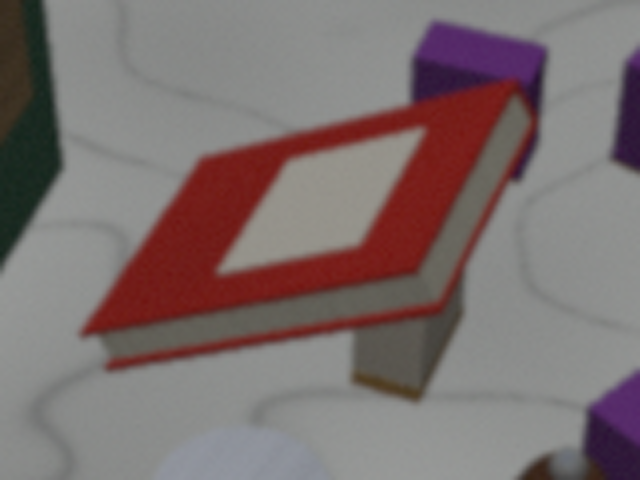

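The crop shows a grey marble block with a brass band at its foot, under the red book's head (scene px ~331,257). That confirms the bookend. Next I'll refine the red book's pose.

```bash
cat > m2.py <<'E'
from h import *
for c in ['scene','top']:
    im=cv2.imread(f'pics/{c}0.png'); d=np.load(f'{c}0.npy'); P,u,v=pts(c,d); 
    B,G,R=im[v,u].astype(int).T
    box=(P[:,2]>0.02)&(P[:,2]<.16)&(abs(P[:,0]-.56)<.13)&(P[:,1]>-.17)&(P[:,1]<.1)
    m=box&(R>2.2*G)&(R>50)
    n=np.array([0,-.515,.857]); Q=P[m]; o=np.median(Q@n)
    for _ in range(5):
        S=P[box]; S=S[abs(S@n-o)<.004]; n=np.linalg.svd(S-S.mean(0),full_matrices=False)[2][2]; n*=np.sign(n[2]); o=np.median(S@n)
    e=np.cross(n,[0,0,1.]); e/=np.linalg.norm(e); e*=np.sign(e[0]); h=np.cross(n,e); h*=np.sign(h[2])
    r=cv2.minAreaRect(np.c_[S@e,S@h].astype(np.float32)); ctr=r[0][0]*e+r[0][1]*h+o*n
    print(c,len(S),'n',n,'lean',np.degrees(np.arcsin(h[2])),'e',e,'h',h,'rect',r,'cover centre',ctr)
    print(' head mid (thickness-mid)',ctr+.1*h-.013*n,' bottom',ctr-.1*h-.013*n,' lower bottom corner',ctr-.1*h-.026*n)
    m=(abs(P[:,2]-.178)<.006)&(P[:,1]<-.26)&(P[:,1]>-.55)&(abs(P[:,0]-.57)<.2)&(R>B+10)
    if m.sum()>50: print('lid',cv2.minAreaRect(P[m][:,:2].astype(np.float32)),np.median(P[m][:,2]))
    # green front cover
    m=(G>1.2*R)&(P[:,1]<-.17)&(P[:,1]>-.24)&(abs(P[:,0]-.57)<.1)&(P[:,2]>.02)&(P[:,2]<.19)
    if m.sum()>50: print('green cover', np.percentile(P[m],[1,50,99],axis=0).ravel(), 'yslope',np.polyfit(P[m][:,0],P[m][:,1],1), 'zslope',np.polyfit(P[m][:,2],P[m][:,1],1))
    for nm,y in (('tops',0),):
        m=(P[:,2]>.188)&(P[:,2]<.21)&(P[:,1]<-.18)&(P[:,1]>-.3)&(abs(P[:,0]-.57)<.11)
        print(nm,np.histogram(P[m][:,1],bins=np.arange(-.30,-.17,.008)))
    s=bot.read_state(); print(s['time_s'])
E
python3 m2.py
```

```text
scene 3430 n [-0.0236 -0.5189  0.8545] lean 31.293989018135132 e [ 0.999  -0.0455 -0.    ] h [0.0388 0.8536 0.5194] rect ((0.563503086566925, 0.021132253110408783), (0.1483343541622162, 0.20272675156593323), 0.22270169854164124) cover centre [ 0.562  -0.0454  0.0732]
 head mid (thickness-mid) [0.5662 0.0467 0.114 ]  bottom [ 0.5584 -0.124   0.0102]  lower bottom corner [ 0.5588 -0.1172 -0.001 ]
lid ((0.5777076482772827, -0.37019258737564087), (0.2978370189666748, 0.2104789763689041), 2.0243167877197266) 0.1784646824528905
green cover [ 0.5003 -0.2398  0.0218  0.6149 -0.2034  0.1166  0.6437 -0.1988  0.1891] yslope [-0.1329 -0.1319] zslope [-0.0138 -0.2093]
tops (array([  0,   0,   4, 192, 245, 220, 194, 349,  78, 236, 197, 167, 123,
         0,   0,   0]), array([-0.3  , -0.292, -0.284, -0.276, -0.268, -0.26 , -0.252, -0.244,
       -0.236, -0.228, -0.22 , -0.212, -0.204, -0.196, -0.188, -0.18 ,
       -0.172]))
1.25
top 5142 n [-0.026  -0.5194  0.8541] lean 31.338483467949036 e [ 0.9987 -0.0501 -0.    ] h [0.0428 0.853  0.5201] rect ((0.5610144138336182, 0.025594085454940796), (0.14531473815441132, 0.20322401821613312), 0.08853963762521744) cover centre [ 0.5595 -0.0435  0.0745]
 head mid (thickness-mid) [0.5642 0.0486 0.1154]  bottom [ 0.5556 -0.122   0.0114]  lower bottom corner [ 0.5559 -0.1153  0.0002]
lid ((0.5746332406997681, -0.3739122748374939), (0.2954607307910919, 0.20061849057674408), 1.935506820678711) 0.17976982017796161
green cover [ 0.4961 -0.2398  0.0217  0.5779 -0.2014  0.1503  0.6389 -0.1973  0.1895] yslope [-0.062  -0.1723] zslope [-0.1114 -0.1941]
tops (array([  0,   0,   0, 162, 342, 311, 302, 325,  31, 320, 292, 286, 165,
         0,   0,   0]), array([-0.3  , -0.292, -0.284, -0.276, -0.268, -0.26 , -0.252, -0.244,
       -0.236, -0.228, -0.22 , -0.212, -0.204, -0.196, -0.188, -0.18 ,
       -0.172]))
1.25
```

```bash
cat >> h.py <<'E'
from scipy.spatial.transform import Rotation as Ro
E_=np.array([.9988,-.048,0]); H_=np.array([.041,.853,.52]); H_-=E_*(H_@E_); H_/=np.linalg.norm(H_)
HEAD=np.array([.565,.0477,.1147])
RG=np.c_[-E_,np.cross(-H_,-E_),-H_]
def to(p,R):
    s=bot.read_state(); R0=np.array(s['tcp_rot']); 
    print('t',s['time_s'],'sh',(R0.T@(np.array(p)-s['position'])).round(4),'rv',Ro.from_matrix(R0.T@R).as_rotvec(degrees=True).round(2))
E
python3 - <<'E'
from h import *
print(RG); to(HEAD+.25*H_,RG)
E
```

```text
[[-0.9988  0.025  -0.041 ]
 [ 0.048   0.5195 -0.8531]
 [-0.     -0.8541 -0.5201]]
t 1.25 sh [-0.4255 -0.1581 -0.0112] rv [ 58.02 -10.49 -18.67]
```

```bash
python3 -m jog '[[1,-0.05,-0.02,-0.06,8,-1.5,-3],[1,-0.1,-0.04,-0.06,16,-3,-5],[1,-0.15,-0.06,-0.06,24,-4,-8],[1,-0.2,-0.08,-0.06,32,-6,-10],[1,-0.25,-0.1,-0.05,40,-7,-13],[1,-0.3,-0.115,-0.04,48,-9,-16],[1,-0.36,-0.135,-0.02,58,-10.5,-18.7],[1,-0.4255,-0.158,-0.011,58,-10.5,-18.7],[1,-0.4255,-0.158,-0.011,58,-10.5,-18.7],[1,-0.4255,-0.158,-0.011,58,-10.5,-18.7],[1,-0.4255,-0.158,-0.011,58,-10.5,-18.7],[1,-0.4255,-0.158,-0.011,58,-10.5,-18.7]]'
python3 - <<'E'
from h import *
s=bot.read_state();print(s['joint_positions'],s['position'],s['force']); to(HEAD+.25*H_,RG); to(HEAD+.05*H_,RG)
E
```

```text
time_s: 2.75
position: [0.5744, 0.2626, 0.2454]
tcp_rot: [[-0.999, 0.024, -0.038], [0.045, 0.521, -0.853], [-0.001, -0.854, -0.521]]
force: [-0.7, 0.2, 0.6]
opening: 1.001
grasp_force: 0.0
[ 33.0596  50.0662  61.9814 -46.0123 105.3825 -51.3319] [0.5744 0.2626 0.2454] [-0.6814  0.1951  0.5906]
t 2.75 sh [-0.0009 -0.0002  0.0017] rv [0.07 0.15 0.04]
t 2.75 sh [-0.0004 -0.0005  0.2017] rv [0.07 0.15 0.04]
```

```bash
python3 -m jog '[[1,0,0,0.04,0,0,0],[1,0,0,0.08,0,0,0],[1,0,0,0.12,0,0,0],[1,0,0,0.16,0,0,0],[1,0,0,0.2,0,0,0],[1,0,0,0.2,0,0,0]]'
python3 - <<'E'
from h import *
to(HEAD-.016*H_,RG)
im,d=viewer.capture('wrist'); cv2.imwrite('pics/w1.png',im)
print([(np.round(r['xyz'],3),r['p']) for r in models.tip_of('wrist','red_book')])
E
```

```text
time_s: 3.5
position: [0.5656, 0.0891, 0.1397]
tcp_rot: [[-0.999, 0.022, -0.044], [0.049, 0.519, -0.854], [0.004, -0.855, -0.519]]
force: [0.5, -0.0, -0.2]
opening: 0.998
grasp_force: 0.0
t 3.5 sh [-0.0016 -0.0001  0.0644] rv [-0.07 -0.17  0.15]
[]
```

View pics/w1.png

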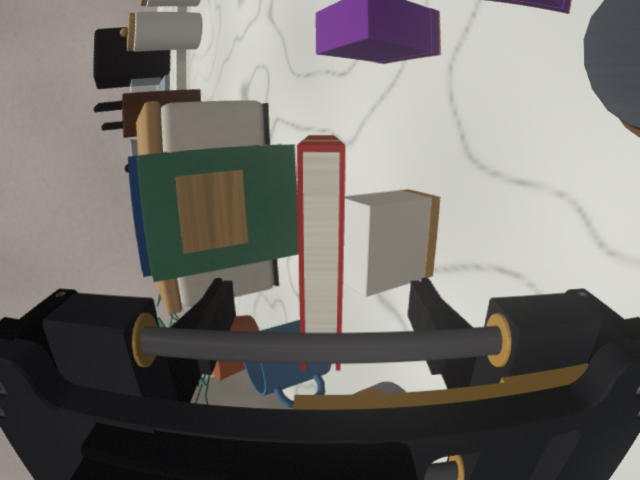

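The wrist view shows the head (px 322, 140–340) centred between the fingers at 220 and 430, with the bookend clear to the right at 390,240. I'll advance and close.

```bash
python3 -m jog '[[1,0,0,0.02,0,0,0],[1,0,0,0.04,0,0,0],[1,0,0,0.055,0,0,0],[1,0,0,0.064,0,0,0],[1,0,0,0.064,0,0,0],[0.7,0,0,0.064,0,0,0],[0.5,0,0,0.064,0,0,0],[0.4,0,0,0.064,0,0,0],[0.33,0,0,0.064,0,0,0],[0.2,0,0,0.064,0,0,0],[0.2,0,0,0.064,0,0,0],[0.2,0,0,0.064,0,0,0]]'
```

```text
time_s: 5.1
position: [0.5646, 0.0357, 0.1076]
tcp_rot: [[-0.999, 0.025, -0.041], [0.047, 0.519, -0.854], [0.0, -0.855, -0.519]]
force: [-1.3, -3.8, 1.8]
opening: 0.295
grasp_force: 30.0
```

```bash
cat > plan.py <<'E'
from h import *
from scipy.spatial.transform import Slerp
s=bot.read_state(); R0=np.array(s['tcp_rot']); p0=np.array(s['position'])
yb=np.array([-.035,.9994,0]); RF=np.c_[np.cross(yb,[0,0,-1]),yb,[0,0,-1.]]
sl=Slerp([0,1],Ro.from_matrix([R0,RF])); L=.186
b0=p0+L*R0[:,2]; bF=np.array([.568,-.150,.004]); print('bottom now',b0)
prev=p0
for k in range(0,13):
    f=max(0,k-1)/11; R=sl(f).as_matrix()
    b=b0+(bF-b0)*f; b[2]=max(b[2],.0)+(.018*min(1,k)*(1-f))
    p=b-L*R[:,2]; rv=Ro.from_matrix(R0.T@R).as_rotvec(degrees=True)
    print(np.round(R0.T@(p-p0),3).tolist(),rv.round(1).tolist(),np.linalg.norm(p-prev).round(3)); prev=p
E
python3 plan.py
```

```text
bottom now [ 0.557 -0.123  0.011]
[0.0, -0.0, -0.0] [-0.0, -0.0, -0.0] 0.0
[0.0, -0.015, -0.009] [-0.0, -0.0, -0.0] 0.018
[-0.0, -0.032, -0.005] [-5.3, -0.2, -0.4] 0.017
[-0.001, -0.048, 0.0] [-10.7, -0.4, -0.8] 0.017
[-0.002, -0.065, 0.008] [-16.0, -0.7, -1.2] 0.018
[-0.003, -0.08, 0.016] [-21.3, -0.9, -1.6] 0.018
[-0.004, -0.095, 0.027] [-26.7, -1.1, -2.0] 0.018
[-0.005, -0.11, 0.038] [-32.0, -1.3, -2.3] 0.019
[-0.006, -0.123, 0.051] [-37.3, -1.5, -2.7] 0.019
[-0.007, -0.136, 0.066] [-42.7, -1.8, -3.1] 0.019
[-0.009, -0.147, 0.081] [-48.0, -2.0, -3.5] 0.019
[-0.01, -0.158, 0.098] [-53.3, -2.2, -3.9] 0.02
[-0.012, -0.167, 0.116] [-58.7, -2.4, -4.3] 0.02
```

```bash
python3 -m jog '[[0.2,0,-0.008,-0.005,0,0,0],[0.2,0,-0.015,-0.009,0,0,0],[0.2,0,-0.023,-0.007,-2.6,-0.1,-0.2],[0.2,0,-0.032,-0.005,-5.3,-0.2,-0.4],[0.2,-0.001,-0.048,0,-10.7,-0.4,-0.8],[0.2,-0.002,-0.065,0.008,-16,-0.7,-1.2],[0.2,-0.003,-0.08,0.016,-21.3,-0.9,-1.6],[0.2,-0.004,-0.095,0.027,-26.7,-1.1,-2],[0.2,-0.005,-0.11,0.038,-32,-1.3,-2.3],[0.2,-0.006,-0.123,0.051,-37.3,-1.5,-2.7],[0.2,-0.007,-0.136,0.066,-42.7,-1.8,-3.1],[0.2,-0.009,-0.147,0.081,-48,-2,-3.5],[0.2,-0.01,-0.158,0.098,-53.3,-2.2,-3.9],[0.2,-0.011,-0.163,0.107,-56,-2.3,-4.1],[0.2,-0.012,-0.167,0.116,-58.7,-2.4,-4.3],[0.2,-0.012,-0.167,0.116,-58.7,-2.4,-4.3],[0.2,-0.012,-0.167,0.116,-58.7,-2.4,-4.3]]'
cat > look.py <<'E'
from h import *
import sys
n=sys.argv[1]
bx=np.array([.9994,.035,0]); by=np.array([-.035,.9994,0]); o=np.array([.576,-.3745,0])
for c in ['scene','top']:
    im,d=viewer.capture(c); cv2.imwrite(f'pics/{c}{n}.png',im)
    for t in ['red_book','green_book','blue_book','bookend']:
        print(c,t,[((np.array([(r['xyz']-o)@bx,(r['xyz']-o)@by,r['xyz'][2]])*1000).round(0).tolist(),round(r['p'],2)) for r in models.tip_of(c,t)][:4])
    P,u,v=pts(c,d); B,G,R=im[v,u].astype(int).T; q=np.c_[(P-o)@bx,(P-o)@by,P[:,2]]
    for nm,m in (('redcover',(R>2.2*G)&(R>50)),('greencover',(G>1.2*R)&(G>1.1*B))):
        m=m&(abs(q[:,0])<.1)&(q[:,1]>.12)&(q[:,1]<.30)&(q[:,2]>.01)&(q[:,2]<.185)
        Q=q[m]
        if len(Q)<60: continue
        y=np.median(Q[:,1]); Q=Q[abs(Q[:,1]-y)<.012]
        if len(Q)<60: continue
        f=np.linalg.lstsq(np.c_[Q[:,0],Q[:,2],np.ones(len(Q))],Q[:,1],rcond=None)[0]
        print('  ',nm,len(Q),'yawslope deg',np.degrees(f[0]).round(1),'tilt deg',np.degrees(f[1]).round(1),'y@base',f[2].round(4),'x,z range',Q[:,[0,2]].min(0),Q[:,[0,2]].max(0))
s=bot.read_state(); print('t',s['time_s'],'pos',s['position'],'F',s['force'],s['opening'])
E
python3 look.py 2
```

```text
time_s: 7.22
position: [0.5668, -0.1498, 0.1894]
tcp_rot: [[-0.999, -0.035, -0.002], [-0.035, 0.999, 0.001], [0.002, 0.001, -1.0]]
force: [0.6, -0.1, -4.1]
opening: 0.292
grasp_force: 30.0
scene red_book [([-3.0, 228.0, 2.0], 0.59)]
scene green_book [([-2.0, 164.0, 0.0], 0.73), ([-0.0, 387.0, 1.0], 0.25)]
scene blue_book [([-8.0, 117.0, 1.0], 0.91)]
scene bookend [([0.0, 389.0, -3.0], 0.76), ([-159.0, 386.0, -1.0], 0.76), ([-177.0, 494.0, -1.0], 0.76), ([81.0, 530.0, -1.0], 0.65)]
   redcover 1279 yawslope deg 0.1 tilt deg 0.0 y@base 0.2365 x,z range [-0.0687  0.0101] [0.0733 0.1849]
   greencover 1068 yawslope deg 0.4 tilt deg 0.0 y@base 0.1721 x,z range [-0.043   0.0101] [0.0726 0.1849]
top red_book [([1.0, 223.0, 5.0], 0.69)]
top green_book [([-2.0, 159.0, 3.0], 0.82), ([200.0, 377.0, 1.0], 0.42)]
top blue_book [([-1.0, 161.0, 1.0], 0.18)]
top bookend [([-2.0, 390.0, -2.0], 0.94), ([-156.0, 383.0, -1.0], 0.89), ([-183.0, 497.0, 2.0], 0.82), ([80.0, 529.0, 2.0], 0.63)]
   greencover 249 yawslope deg 0.2 tilt deg -0.0 y@base 0.1744 x,z range [-0.0742  0.0113] [-0.029   0.1847]
t 7.725 pos [ 0.5677 -0.1502  0.1895] F [ 0.0157  0.1016 -4.7656] 0.2952194319879878
```

View pics/scene2.png

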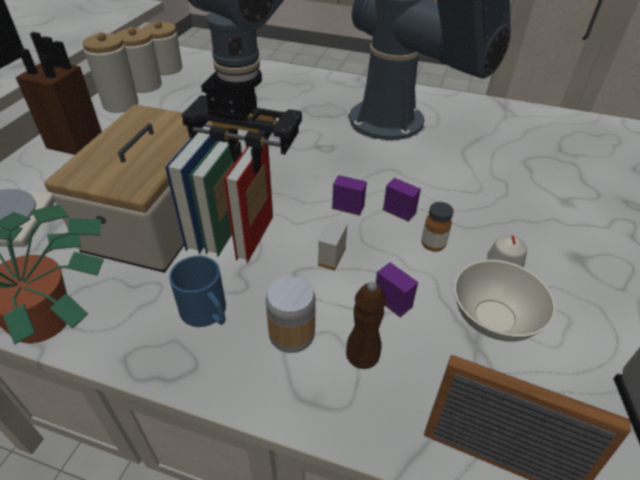

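The red book is upright in the gripper (px 252,205), about 36 mm from green (215,200), and the bookend stands at (333,245). I'll lower it until it touches.

```bash
python3 -m jog '[[0.2,0,0,0.001,0,0,0],[0.2,0,0,0.002,0,0,0],[0.2,0,0,0.003,0,0,0],[0.2,0,0,0.003,0,0,0],[0.2,0,0,0.003,0,0,0]]'
```

```text
time_s: 8.35
position: [0.5677, -0.1504, 0.1864]
tcp_rot: [[-0.999, -0.035, -0.0], [-0.035, 0.999, 0.001], [0.0, 0.001, -1.0]]
force: [-0.6, 1.0, -4.7]
opening: 0.295
grasp_force: 30.0
```

```bash
python3 -m jog '[[0.2,0,0,0.0007,0,0,0],[0.2,0,0,0.0014,0,0,0],[0.2,0,0,0.002,0,0,0],[0.2,0,0,0.002,0,0,0]]'
```

```text
time_s: 8.85
position: [0.5678, -0.1505, 0.1862]
tcp_rot: [[-0.999, -0.035, 0.001], [-0.035, 0.999, 0.001], [-0.001, 0.001, -1.0]]
force: [-3.8, -0.5, 5.7]
opening: 0.3
grasp_force: 30.0
```

```bash
python3 -m jog '[[0.34,0,0,-0.0005,0,0,0],[0.38,0,0,-0.0005,0,0,0],[0.42,0,0,-0.0005,0,0,0],[0.45,0,0,-0.0005,0,0,0],[0.45,0,0,-0.0005,0,0,0],[0.45,0,0,-0.0005,0,0,0],[0.45,0,0,-0.01,0,0,0],[0.45,0,0,-0.02,0,0,0],[0.45,0,0,-0.04,0,0,0],[0.45,0,0,-0.08,0,0,0],[0.45,0,0,-0.12,0,0,0],[0.45,0,0,-0.12,0,0,0]]'
python3 look.py 3
python3 - <<'E'
from h import *
bx=np.array([.9994,.035,0]); by=np.array([-.035,.9994,0]); o=np.array([.576,-.3745,0])
for c in ['scene','top']:
    im,d=viewer.capture(c); P,u,v=pts(c,d)
    q=np.c_[(P-o)@bx,(P-o)@by,P[:,2]]
    for a,b in ((.064,.075),(.01,.06)):
        m=(q[:,2]>a)&(q[:,2]<b)&(abs(q[:,0])<.06)&(q[:,1]>.34)&(q[:,1]<.44)
        print(c,cv2.minAreaRect((q[m][:,:2]*1000).astype(np.float32)),m.sum())
th=np.radians(35); t=-by*np.sin(th)+np.array([0,0,-np.cos(th)]); R=np.c_[-bx,np.cross(t,-bx),t]
# first above/behind, bookend back face y=.407
for y,z in ((.48,.25),(.47,.05)): to(o+by*y+np.array([0,0,z]),R)
E
```

```text
time_s: 10.35
position: [0.5699, -0.1516, 0.3093]
tcp_rot: [[-0.999, -0.035, 0.009], [-0.035, 0.999, -0.003], [-0.009, -0.003, -1.0]]
force: [1.2, 0.2, 0.2]
opening: 0.453
grasp_force: 0.0
scene red_book [([-4.0, 226.0, -3.0], 0.95)]
scene green_book [([-6.0, 163.0, -0.0], 0.83)]
scene blue_book [([201.0, 370.0, 2.0], 0.22)]
scene bookend [([-158.0, 383.0, -1.0], 0.87), ([-178.0, 495.0, -0.0], 0.76), ([79.0, 530.0, 1.0], 0.7), ([3.0, 388.0, 0.0], 0.6)]
   redcover 1370 yawslope deg 0.1 tilt deg -0.0 y@base 0.2358 x,z range [-0.0679  0.01  ] [0.0735 0.1849]
   greencover 1161 yawslope deg 0.3 tilt deg -0.0 y@base 0.1722 x,z range [-0.0711  0.0103] [0.0727 0.1849]
top red_book [([0.0, 220.0, 3.0], 0.81), ([-4.0, 392.0, -1.0], 0.3), ([62.0, 708.0, -0.0], 0.18)]
top green_book [([-2.0, 163.0, 0.0], 0.9)]
top blue_book [([-0.0, 393.0, -2.0], 0.22)]
top bookend [([-4.0, 392.0, -4.0], 0.97), ([-157.0, 384.0, 0.0], 0.92), ([-183.0, 495.0, -2.0], 0.86), ([78.0, 530.0, 2.0], 0.65)]
   greencover 278 yawslope deg 0.3 tilt deg 0.0 y@base 0.1745 x,z range [-0.0742  0.0101] [-0.0227  0.185 ]
t 10.85 pos [ 0.5675 -0.1505  0.3037] F [-0.3049  0.4137  0.1892] 0.4489391149270334
scene ((4.262451171875, 390.07861328125), (36.734195709228516, 69.62348937988281), 84.88013458251953) 485
scene ((12.002721786499023, 402.5478515625), (32.90498352050781, 76.17346954345703), 56.5335578918457) 500
top ((1.7547340393066406, 391.9649353027344), (36.05692672729492, 66.08694458007812), 85.4195785522461) 503
top ((-7.887836456298828, 379.182373046875), (20.65395736694336, 64.22109985351562), 59.73122787475586) 12
t 10.95 sh [-0.0005  0.2558  0.0545] rv [35.1  -0.06  0.  ]
t 10.95 sh [-0.0007  0.2455  0.2545] rv [35.1  -0.06  0.  ]
```

```bash
cat > p2.py <<'E'
from h import *
bx=np.array([.9994,.035,0]); by=np.array([-.035,.9994,0]); o=np.array([.576,-.3745,0])
th=np.radians(35); t=-by*np.sin(th)+np.array([0,0,-np.cos(th)])
a=np.radians(-4.8); ex=bx*np.cos(a)+by*np.sin(a)  # bookend long axis
t2=t-ex*(t@ex); t2/=np.linalg.norm(t2)
for s in (1,-1):
    y=s*ex; R=np.c_[np.cross(y,t2),y,t2]
    g=o+bx*.002+by*(.391+.006)+np.array([0,0,.045]); tcp=g+.008*t2
    to(tcp-.15*t2,R); to(tcp,R); print(tcp)
print(bot.read_state()['joint_positions'])
E
python3 p2.py
```

```text
t 10.95 sh [-0.0094  0.2536  0.143 ] rv [ 28.82 -26.6   91.55]
t 10.95 sh [-0.0023  0.1679  0.2659] rv [ 28.82 -26.6   91.55]
[0.5639 0.0178 0.0384]
t 10.95 sh [-0.0094  0.2536  0.143 ] rv [ 26.01  28.18 -82.32]
t 10.95 sh [-0.0023  0.1679  0.2659] rv [ 26.01  28.18 -82.32]
[0.5639 0.0178 0.0384]
[ -25.7826   23.1565   82.6235    0.0679   74.3174 -117.7916]
```

```bash
python3 -m jog '[[1,0,0.03,0,2.9,-2.7,9],[1,-0.002,0.07,0,5.8,-5.3,18],[1,-0.003,0.12,0,8.6,-8,27.5],[1,-0.004,0.16,0,11.5,-10.6,36.6],[1,-0.006,0.2,0.01,14.4,-13.3,45.8],[1,-0.007,0.23,0.03,17.3,-16,55],[1,-0.009,0.2536,0.06,20.2,-18.6,64],[1,-0.0094,0.2536,0.09,23,-21.3,73],[1,-0.0094,0.2536,0.12,26,-24,82.4],[1,-0.0094,0.2536,0.143,28.8,-26.6,91.55],[1,-0.0094,0.2536,0.143,28.8,-26.6,91.55],[1,-0.0094,0.2536,0.143,28.8,-26.6,91.55],[1,-0.0094,0.2536,0.143,28.8,-26.6,91.55],[1,-0.0094,0.2536,0.143,28.8,-26.6,91.55]]'
python3 p2.py; python3 - <<'E'
from h import *
im,d=viewer.capture('wrist'); cv2.imwrite('pics/w4.png',im)
E
```

```text
time_s: 12.7
position: [0.5683, 0.1032, 0.1625]
tcp_rot: [[0.041, 0.999, -0.026], [0.819, -0.049, -0.571], [-0.572, 0.002, -0.82]]
force: [0.1, -0.8, -0.3]
opening: 1.002
grasp_force: 0.0
t 12.7 sh [ 0.0008 -0.0003  0.0007] rv [ 0.09 -0.02 -0.05]
t 12.7 sh [ 0.0007 -0.0005  0.1507] rv [ 0.09 -0.02 -0.05]
[0.5639 0.0178 0.0384]
t 12.7 sh [ 0.0008 -0.0003  0.0007] rv [ -0.04  -0.14 179.95]
t 12.7 sh [ 0.0007 -0.0005  0.1507] rv [ -0.04  -0.14 179.95]
[0.5639 0.0178 0.0384]
[ 15.1917  39.8013  86.0421 -35.3481  70.2192  35.0854]
```

View pics/w4.png

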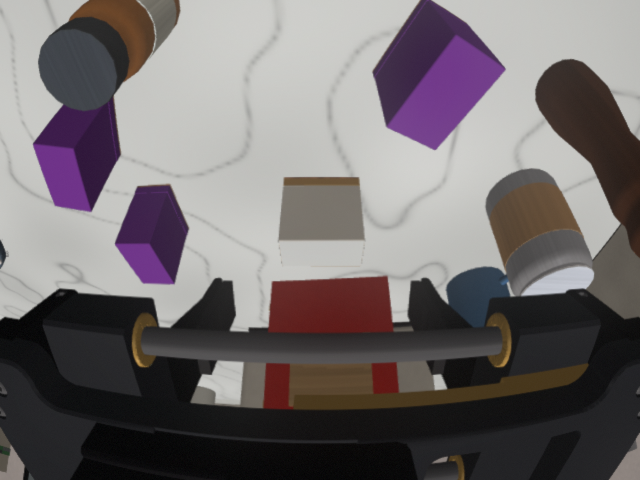

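The wrist view shows the marble bookend (px 321,215) centred between the fingers (230 and 420), with the purple decoys clear on either side. I'll descend and grip it.

```bash
python3 -m jog '[[1,0,0,0.03,0,0,0],[1,0,0,0.06,0,0,0],[1,0,0,0.09,0,0,0],[1,0,0,0.12,0,0,0],[1,0,0,0.14,0,0,0],[1,0,0,0.15,0,0,0],[1,0,0,0.15,0,0,0],[0.9,0,0,0.15,0,0,0],[0.8,0,0,0.15,0,0,0],[0.6,0,0,0.15,0,0,0],[0.6,0,0,0.15,0,0,0],[0.6,0,0,0.15,0,0,0]]'
python3 - <<'E'
from h import *
bx=np.array([.9994,.035,0]); by=np.array([-.035,.9994,0]); o=np.array([.576,-.3745,0])
th=np.radians(35); t=-by*np.sin(th)+np.array([0,0,-np.cos(th)])
R=np.c_[np.cross(bx,t),bx,t]
s=bot.read_state(); p=np.array(s['position'])-o; print('bin frame tcp',p@bx,p@by,p[2])
z=s['position'][2]
for y in (.391,.27,.25,.23,.204,.200):  # bookend centre targets
    to(o+bx*0+by*(p@by+(y-.391))+np.array([0,0,z]),R)
E
```

```text
time_s: 14.25
position: [0.5645, 0.018, 0.0393]
tcp_rot: [[0.041, 0.999, -0.026], [0.819, -0.048, -0.572], [-0.572, 0.002, -0.82]]
force: [-0.9, 2.5, 4.3]
opening: 0.755
grasp_force: 30.0
bin frame tcp 0.0022187745542871767 0.3927029817084435 0.03929885584373946
t 14.25 sh [-0.0001 -0.0022  0.0001] rv [-2.66 -0.09 -3.97]
t 14.25 sh [-0.099   0.0079  0.0691] rv [-2.66 -0.09 -3.97]
t 14.25 sh [-0.1154  0.0095  0.0805] rv [-2.66 -0.09 -3.97]
t 14.25 sh [-0.1317  0.0112  0.0919] rv [-2.66 -0.09 -3.97]
t 14.25 sh [-0.153   0.0134  0.1067] rv [-2.66 -0.09 -3.97]
t 14.25 sh [-0.1562  0.0137  0.109 ] rv [-2.66 -0.09 -3.97]
```

```bash
python3 -m jog '[[0.6,-0.012,-0.001,0.008,-0.6,0,-0.8],[0.6,-0.025,0,0.017,-1.2,0,-1.6],[0.6,-0.04,0.001,0.028,-1.8,0,-2.4],[0.6,-0.055,0.003,0.038,-2.4,0,-3.2],[0.6,-0.07,0.005,0.049,-2.66,-0.1,-4],[0.6,-0.085,0.006,0.059,-2.66,-0.1,-4],[0.6,-0.097,0.0075,0.0676,-2.66,-0.1,-4],[0.6,-0.102,0.008,0.0711,-2.66,-0.1,-4],[0.6,-0.1056,0.0086,0.0737,-2.66,-0.1,-4],[0.6,-0.1056,0.0086,0.0737,-2.66,-0.1,-4]]'
cat > p3.py <<'E'
from h import *
bx=np.array([.9994,.035,0]); by=np.array([-.035,.9994,0]); o=np.array([.576,-.3745,0])
th=np.radians(35); t=-by*np.sin(th)+np.array([0,0,-np.cos(th)])
R=np.c_[np.cross(bx,t),bx,t]
s=bot.read_state(); p=np.array(s['position'])-o; print('bin frame tcp',p@bx,p@by,'bookend y',p@by-.0017,p[2],s['force'])
for y in (.24,.22,.204,.200): to(o+bx*0+by*(.0017+y)+np.array([0,0,.0393]),R)
E
python3 p3.py; python3 look.py 5
```

```text
time_s: 15.5
position: [0.567, -0.112, 0.0393]
tcp_rot: [[-0.029, 0.999, 0.02], [0.818, 0.035, -0.574], [-0.574, 0.0, -0.819]]
force: [-0.9, 3.9, 5.5]
opening: 0.755
grasp_force: 30.0
bin frame tcp 0.000151176784453904 0.2626946346710246 bookend y 0.26099463467102463 0.03932654948077096 [-0.9422  3.9119  5.4738]
t 15.5 sh [-0.0172 -0.0002  0.0121] rv [0.01 0.03 0.  ]
t 15.5 sh [-0.0335 -0.0002  0.0236] rv [0.01 0.03 0.  ]
t 15.5 sh [-0.0466 -0.0002  0.0327] rv [0.01 0.03 0.  ]
t 15.5 sh [-0.0499 -0.0002  0.035 ] rv [0.01 0.03 0.  ]
scene red_book [([-1.0, 222.0, -1.0], 0.72)]
scene green_book [([-6.0, 163.0, 2.0], 0.57)]
scene blue_book [([-8.0, 118.0, 1.0], 0.66), ([-98.0, 585.0, 0.0], 0.29)]
scene bookend [([-176.0, 495.0, 1.0], 0.96), ([80.0, 530.0, 3.0], 0.93), ([1.0, 261.0, 2.0], 0.77), ([-155.0, 383.0, -2.0], 0.65)]
   redcover 1047 yawslope deg 0.1 tilt deg 0.0 y@base 0.2357 x,z range [-0.0674  0.0103] [0.0736 0.1848]
   greencover 1152 yawslope deg 0.3 tilt deg 0.0 y@base 0.1721 x,z range [-0.0708  0.0101] [0.0721 0.1847]
top red_book [([0.0, 223.0, 3.0], 0.83), ([197.0, 203.0, -0.0], 0.73)]
top green_book [([-1.0, 161.0, 5.0], 0.67), ([-5.0, 262.0, 4.0], 0.19)]
top blue_book []
top bookend [([-160.0, 384.0, -2.0], 0.81), ([-6.0, 262.0, -3.0], 0.76), ([77.0, 532.0, 1.0], 0.69)]
   greencover 679 yawslope deg 0.2 tilt deg -0.0 y@base 0.1744 x,z range [-0.0741  0.0101] [0.0677 0.1849]
t 16.0 pos [ 0.567  -0.1119  0.0393] F [0.2454 2.8413 4.7956] 0.750586008776083
```

```bash
python3 -m jog '[[0.6,-0.0025,0,0.0018,0,0,0],[0.6,-0.005,0,0.0035,0,0,0],[0.6,-0.0075,0,0.0053,0,0,0],[0.6,-0.01,0,0.007,0,0,0],[0.6,-0.0125,0,0.0088,0,0,0],[0.6,-0.015,0,0.0105,0,0,0],[0.6,-0.0175,0,0.0123,0,0,0],[0.6,-0.02,0,0.014,0,0,0],[0.6,-0.0225,0,0.0158,0,0,0],[0.6,-0.025,0,0.0175,0,0,0],[0.6,-0.0275,0,0.0193,0,0,0],[0.6,-0.03,0,0.021,0,0,0],[0.6,-0.03,0,0.021,0,0,0]]'
python3 p3.py; python3 look.py 6 | grep -E 'red|green|t '
```

```text
time_s: 17.62
position: [0.5684, -0.1467, 0.0393]
tcp_rot: [[-0.029, 0.999, 0.022], [0.819, 0.037, -0.572], [-0.573, 0.001, -0.82]]
force: [-0.8, 9.4, 8.9]
opening: 0.757
grasp_force: 30.0
bin frame tcp 0.00040882712343690963 0.2278983805537065 bookend y 0.2261983805537065 0.03929799167576716 [-0.8244  9.4261  8.9386]
t 17.625 sh [ 0.0113 -0.0004 -0.0079] rv [ 0.11 -0.07  0.04]
t 17.625 sh [-0.0051 -0.0004  0.0035] rv [ 0.11 -0.07  0.04]
t 17.625 sh [-0.0182 -0.0004  0.0127] rv [ 0.11 -0.07  0.04]
t 17.625 sh [-0.0215 -0.0005  0.015 ] rv [ 0.11 -0.07  0.04]
scene red_book [([-4.0, 196.0, -4.0], 0.69)]
scene green_book [([-4.0, 164.0, 2.0], 0.64)]
   redcover 1017 yawslope deg 0.3 tilt deg -0.1 y@base 0.207 x,z range [-0.0671  0.01  ] [0.0731 0.1849]
   greencover 200 yawslope deg 4.4 tilt deg -0.0 y@base 0.1673 x,z range [0.0597 0.011 ] [0.0725 0.1843]
top red_book [([2.0, 194.0, 1.0], 0.72)]
top green_book []
   greencover 177 yawslope deg 0.2 tilt deg 0.0 y@base 0.1742 x,z range [-0.0737  0.1599] [0.0684 0.1849]
t 18.125 pos [ 0.5684 -0.1467  0.0393] F [-0.4375 10.3793  8.3036] 0.7582600389157589
```

View pics/scene6.png

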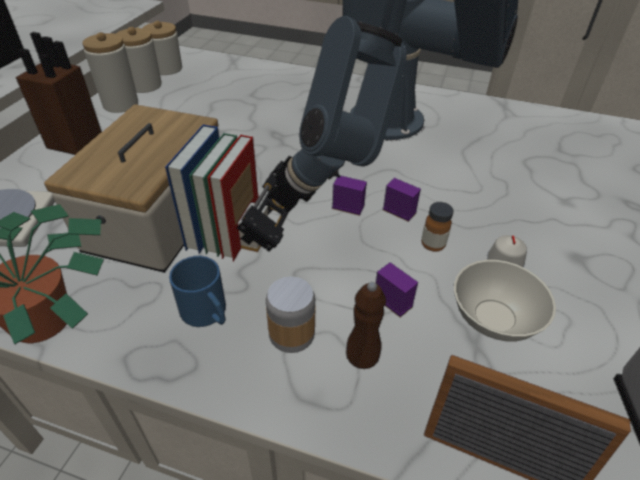

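Red (px 232,200) is sliding upright towards green. I'll keep pushing.

```bash
python3 -m jog '[[0.6,-0.0018,0,0.0013,0,0,0],[0.6,-0.0036,0,0.0025,0,0,0],[0.6,-0.0054,0,0.0038,0,0,0],[0.6,-0.0072,0,0.005,0,0,0],[0.6,-0.009,0,0.0063,0,0,0],[0.6,-0.0108,0,0.0075,0,0,0],[0.6,-0.0126,0,0.0088,0,0,0],[0.6,-0.014,0,0.0098,0,0,0],[0.6,-0.0155,0,0.0108,0,0,0],[0.6,-0.0155,0,0.0108,0,0,0]]'
python3 p3.py; python3 look.py 7 | grep -E 'red|green|t '
```

```text
time_s: 19.38
position: [0.569, -0.1647, 0.0393]
tcp_rot: [[-0.03, 0.999, 0.023], [0.82, 0.037, -0.571], [-0.572, 0.001, -0.82]]
force: [-0.4, 13.3, 11.0]
opening: 0.76
grasp_force: 30.0
bin frame tcp 0.00035617505723433817 0.2099511438904324 bookend y 0.2082511438904324 0.039312946548147945 [-0.3683 13.2636 11.0023]
t 19.375 sh [ 0.0261 -0.0003 -0.0181] rv [ 0.14 -0.13  0.07]
t 19.375 sh [ 0.0097 -0.0003 -0.0067] rv [ 0.14 -0.13  0.07]
t 19.375 sh [-0.0035 -0.0004  0.0024] rv [ 0.14 -0.13  0.07]
t 19.375 sh [-0.0068 -0.0004  0.0047] rv [ 0.14 -0.13  0.07]
scene red_book [([-4.0, 182.0, -2.0], 0.67)]
scene green_book [([-6.0, 152.0, 0.0], 0.96)]
   redcover 1057 yawslope deg 0.3 tilt deg -0.1 y@base 0.189 x,z range [-0.0684  0.0107] [0.0745 0.185 ]
   greencover 143 yawslope deg 6.4 tilt deg -0.2 y@base 0.1304 x,z range [0.0646 0.0113] [0.0726 0.1847]
top red_book [([1.0, 176.0, 2.0], 0.97)]
top green_book []
t 19.875 pos [ 0.569  -0.1647  0.0393] F [-1.2095 12.5107 11.5143] 0.75959117509463
```

```bash
python3 -m jog '[[0.6,-0.0008,0,0.0006,0,0,0],[0.6,-0.0016,0,0.0011,0,0,0],[0.6,-0.0024,0,0.0017,0,0,0],[0.6,-0.0032,0,0.0022,0,0,0],[0.6,-0.0032,0,0.0022,0,0,0]]'
```

```text
time_s: 20.5
position: [0.5691, -0.1677, 0.0393]
tcp_rot: [[-0.03, 0.999, 0.023], [0.82, 0.038, -0.571], [-0.571, 0.002, -0.821]]
force: [-0.3, 17.7, 12.5]
opening: 0.757
grasp_force: 30.0
```

```bash
python3 -m jog '[[0.6,-0.0008,0,0.0006,0,0,0],[0.6,-0.0016,0,0.0011,0,0,0],[0.6,-0.0024,0,0.0017,0,0,0],[0.6,-0.0024,0,0.0017,0,0,0]]'
```

```text
time_s: 21.0
position: [0.5692, -0.1693, 0.0393]
tcp_rot: [[-0.03, 0.999, 0.024], [0.821, 0.038, -0.569], [-0.57, 0.002, -0.822]]
force: [-0.2, 22.9, 15.0]
opening: 0.756
grasp_force: 30.0
```

```bash
python3 -m jog '[[0.6,0.0012,0,-0.0008,0,0,0],[0.8,0.0012,0,-0.0008,0,0,0],[0.9,0.0012,0,-0.0008,0,0,0],[1,0.0012,0,-0.0008,0,0,0],[1,0.0012,0,-0.0008,0,0,0],[1,0.0012,0,-0.0008,0,0,0],[1,0.0012,0,-0.01,0,0,0],[1,0.001,0,-0.03,0,0,0],[1,0.001,0,-0.06,0,0,0],[1,0.001,0,-0.1,0,0,0],[1,0.001,0,-0.15,0,0,0],[1,0.001,0,-0.2,0,0,0],[1,0.001,0,-0.2,0,0,0]]'
python3 look.py 8
python3 - <<'E'
from h import *
bx=np.array([.9994,.035,0]); by=np.array([-.035,.9994,0]); o=np.array([.576,-.3745,0])
for c in ['scene','top']:
    im,d=viewer.capture(c); P,u,v=pts(c,d)
    q=np.c_[(P-o)@bx,(P-o)@by,P[:,2]]
    m=(q[:,2]>.063)&(q[:,2]<.075)&(abs(q[:,0])<.06)&(q[:,1]>.19)&(q[:,1]<.26)
    print(c,cv2.minAreaRect((q[m][:,:2]*1000).astype(np.float32)),m.sum())
    m=(q[:,2]>.187)&(abs(q[:,0])<.06)&(q[:,1]>.09)&(q[:,1]<.2)&(q[:,2]<.21); print(q[m][:,1].min(),q[m][:,1].max())
    y=[r['xyz'] for t in ['mug','pepper_mill','tea_tin','spice_jar'] for r in models.tip_of(c,t)[:1]]; print(np.round(y,3).tolist())
E
```

```text
time_s: 22.62
position: [0.5669, -0.0559, 0.2062]
tcp_rot: [[-0.028, 0.999, 0.028], [0.819, 0.039, -0.573], [-0.574, 0.007, -0.819]]
force: [0.4, 0.2, -1.0]
opening: 1.0
grasp_force: 0.0
scene red_book [([-3.0, 172.0, -1.0], 0.77)]
scene green_book [([-4.0, 152.0, 2.0], 0.67)]
scene blue_book [([-1.0, 115.0, 2.0], 0.89)]
scene bookend [([-177.0, 493.0, -2.0], 0.76), ([-157.0, 386.0, 1.0], 0.73), ([77.0, 529.0, 5.0], 0.6), ([-4.0, 175.0, -1.0], 0.42)]
   redcover 1081 yawslope deg 0.3 tilt deg -0.0 y@base 0.1845 x,z range [-0.0681  0.0102] [0.0734 0.1847]
   greencover 131 yawslope deg 11.6 tilt deg -0.1 y@base 0.1196 x,z range [0.0645 0.0128] [0.0726 0.1846]
top red_book [([-1.0, 172.0, 1.0], 0.71)]
top green_book []
top blue_book []
top bookend [([-5.0, 203.0, -2.0], 0.95), ([-159.0, 384.0, -2.0], 0.77), ([-184.0, 496.0, 3.0], 0.77)]
t 23.125 pos [ 0.5645 -0.0587  0.2013] F [ 1.2667 -0.4614  0.703 ] 1.0015256296264454
scene ((1.7244834899902344, 205.9623565673828), (71.6065902709961, 31.72586441040039), 0.19717927277088165) 398
0.09711046026407047 0.1864879581232695
[[0.764, -0.164, -0.0], [0.764, 0.134, 0.0], [0.459, 0.206, -0.0]]
top ((-0.06900405883789062, 206.61105346679688), (32.95283889770508, 65.44940948486328), 89.4027328491211) 473
0.09964549201674079 0.18747734918702139
[[0.768, -0.164, -0.003], [0.763, 0.129, -0.0], [0.763, 0.011, -0.0]]
```

View pics/scene8.png

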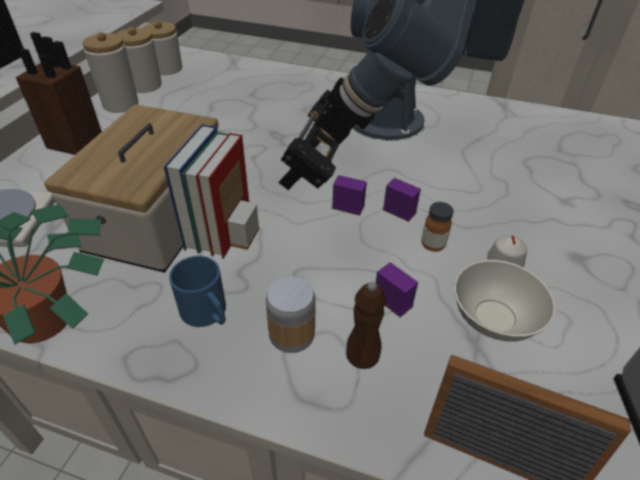

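View pics/top8.png

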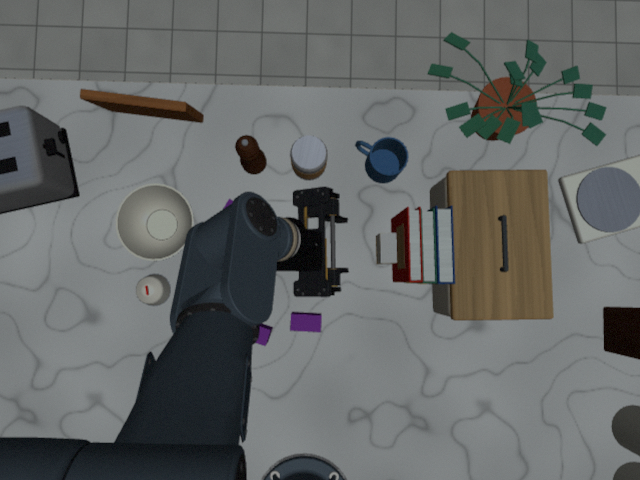

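Both views show blue, green, red and bookend (scene 243,225) standing upright and snug against the bin. The bookend is at y ≈ 205 mm, the red cover at 186 mm, and the arm is clear. Handing in.

```bash
python3 -c "
from rig import workorder; print(workorder.hand_in())"
```

```text
the job is handed in; nothing more can be done
None
```

I've handed in the job: the red cookbook stands upright next to the green one, and the bookend closes the row snugly against the bread bin (bookend at about 205 mm, limit 212 mm); the hand-in returned no verdict.

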